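Zero a polariscope's analyser ring and set it to the clip on its scale

ROBOT

A 6-joint arm with a two-finger parallel gripper is mounted at the origin on the work surface. World frame = base frame: x ahead of the robot, y to its left, z up, the work surface at z = 0. Lengths are in m, angles in rad, forces in N, time in s.
With the tool pointing down it reaches from about 0.3 to 0.825 m from the base axis. Payload 5.4 kg.
Tool frame: the origin (TCP) lies at the very end of the fingers, on their centre line; the grasp point (between the pads) lies 19 mm behind it; z points along the fingers, y is the line along which they close (so a half turn about z gives the same grasp; the last joint's range is limited). The gripper opens to 92 mm and grips with 3 to 60 N. Pads are 20 mm wide; open, the fingers measure 128 mm over their backs; the gripper's body (75 mm by 189 mm) begins 69 mm behind the grasp point.
Start: joints at [-0.21, 0.158, 1.597, -0, 1.386, -0.21], TCP at [0.575, -0, 0.215] pointing down, gripper open.
Joint ranges: [-2.91, 2.91], [-0.94, 2.29], [0.18, 2.7], [-1.29, 4.43], [0.17, 2.64], [-3, 3]. Speed limits (rad/s): [2.57, 2.57, 3.14, 3.14, 3.14, 3.14].

INTERFACE

Orientations are given as a rotation vector (axis times angle).
In Python, from workcell import bot gives the robot as it stands. Calls block until the motion is done:
- bot.goto(position, orientation): joint-space move of the TCP to a pose.
- bot.line_to(position, rot=None, max_speed=0.15): straight line of the TCP; rot=None keeps the orientation; max_speed is the mean speed in m/s.
- bot.set_joints(angles): joint-space move.
- bot.set_gripper(opening, newtons=None): opening from 0.0 (shut) to 1.0 (fully open); newtons is the grip in N (None keeps the last); returns when the fingers have stopped.
- bot.hold(seconds).
- bot.inverse_kinematics(position, orientation): joint angles nearest the present ones, or None.
- bot.read_camera(name): name is "scene" or "side" or "wrist"; returns a dict with "pixels" (400x640x3 uint8, blue, green, red), "fx", "fy", "cx", "cy" (pixels), "R" (3x3) and "t" (3): a world point X has camera coordinates R X + t. Camera axes: x right, y down, z forward; pixel columns grow to the right and rows downward; lengths in m; the calibration is good to about 2 mm. A picture is of the moment at which its call begins. There is no depth.
A pose or a line that the arm cannot do raises bot.MotionError and nothing moves.
- bot.job_done(): hands the job in; it is judged then, once.
Readings, each from a call of its own:
- bot.current_clock(): time.
- bot.current_joints(): joint angles.
- bot.current_joint_vel(): joint speeds.
- bot.current_effort(): joint torques, N m.
- bot.current_ee_pos(): TCP position.
- bot.current_tool_rot(): TCP orientation.
- bot.current_contact_force(): force on the tool from outside, world axes, zero at the start.
- bot.current_ft_torque(): the same for the moment, N m.
- bot.current_opening(): opening from 0.0 (shut) to 1.0 (fully open).
- bot.current_grip_force(): force on a finger pad.
Only numpy, scipy, OpenCV 4.12 (cv2) and the standard library are available. Lean on these libraries where they do the work, as an engineer would, in place of code of your own. Each camera call takes 0.05 s, during which the arm holds its last target. There are 200 camera calls.

TASK

On the round polariscope that carries a small glass flask, push the ring's lever around gently to the left (as seen from the robot) until it rests at its zero stop, then push it back to the right until the ring's pointer lines up with the clip on the scale, and leave it there. Only push the lever, do not pinch it or force it; leave the clip where it is, the flask standing on its stage and everything else undisturbed.

Things in the scene. Friction and masses are not known exactly. Their poses are not given: they have to be found in the camera images.
- unit: round low polariscope, fixed to the table: cream drum of 115 mm radius and 40 mm height with a white scale plate (top at 43 mm) and ticks every 10 degrees on its far side. Origin on the ring's axis at table height, z up; its x axis points away from the robot when its yaw is 0, through the middle of the scale (yaw within 0.35 rad). In the middle is a fixed white stage, 54 mm radius, top at 53 mm; around it turns the black analyser ring, 80 mm radius, top at 55 mm.
- ring (a joint): angle of the analyser ring, rad, 0 at the zero stop to 2.0 at the other stop, growing anticlockwise seen from above. The pointer's direction in the unit's frame is (joint - 1.0) rad from the unit's x axis; the lever is exactly opposite the pointer, at (joint - 1.0 + pi), on the robot's side, so at zero the lever is at its leftmost as seen from the robot. Pushed left it goes to zero, pushed right it rises. Stays where left by friction: pushing takes about 2 N at the post.
- post (a point): the lever's upright round steel post, 12 mm diameter, from 47 to 92 mm above the table, 130 mm from the ring's axis, outside the drum's edge. This point is on its axis 72 mm above the table. A flat bar 10 mm wide, 48 to 56 mm above the table, joins it to the ring.
- pointer (a point): tip of the steel pointer (5 mm wide) on the ring's edge, opposite the lever, 88 mm from the axis, 48 mm above the table; the point's x axis points outward along the pointer.
- clip (a joint): angle of the clip around the same axis on the same scale as ring (0 = zero mark, rad): the pointer is opposite the clip when the two are equal. Stiff; not to be moved.
- clip_nose (a point): the spot just inside the nose of the clip, 88 mm from the axis, 48 mm above the table, where the pointer's tip must come. The clip is a small black plastic saddle, 8 mm wide and 16 mm long, over the rim of the scale plate on the side away from the lever.
- stage (a point): centre of the stage's top, 53 mm above the table
- flask_mid (a point): centre, half-way up, of the small conical glass flask standing on the stage: base 50 mm across, 75 mm high, loose; z up.
- jar: small stoppered glass weighing bottle, 48 mm across, 55 mm high, origin under its centre; bystander
- dish: flat covered glass dish, 94 mm across, 16 mm high, origin under its centre; bystander
- cylinder: glass measuring cylinder on a white foot 64 mm across, 178 mm high, origin under its centre; bystander
- spare: larger conical flask standing on the table, 70 mm across, 115 mm high, origin under its centre; bystander
- spatula: steel spatula about 180 mm long lying on the table near the robot, front left; bystander
- reagent: reagent bottle with screw cap, 80 mm across, 160 mm high, origin under its centre; bystander
- wash: white plastic bottle, 70 mm across, 170 mm high, origin under its centre; bystander
There are look-alikes about, which are no part of the job. Leave any turquoise look-alike of the part that bears flask_mid alone.

How it is judged:
On the way, in this order (a step that is already met when the one before it is completed fails the run):
1. the pointer is back at the zero stop (within 2 degrees) (value of joint ring below 0.035 rad), for 0.2 s.
2. the pointer stands opposite the clip (tip within 6 mm) (horizontal distance between pointer and clip_nose below 0.006 m), for 0.2 s.
At the end, for the whole second after the job is handed in: The pointer's tip rests within 6 mm (about 4 degrees) of the clip's nose, after having been at the zero stop; the ring is still and the flask stands upright on the stage (horizontal distance between pointer and clip_nose below 0.006 m and velocity of joint ring between -0.02 and 0.02 rad/s and horizontal distance between flask_mid and stage below 0.03 m and angle between flask_mid's own z axis and vertical below 0.1 rad); the robot touches nothing.
It fails at once if the lever or instrument is pinched or forced: more than 30 N from the fingers (contact force between the fingers and unit above 30 N).
It fails at once if the clip is moved more than 4 mm (distance of clip_nose from where it was at the start of the episode above 0.004 m).
It fails at once if the flask is shifted or lifted more than 15 mm, or tipped (distance of flask_mid from where it was at the start of the episode above 0.015 m or angle between flask_mid's own z axis and vertical above 0.25 rad).
It fails at once if a bystander is shifted or lifted more than 20 mm, or tipped (distance of any of jar, dish, cylinder, spare, spatula, reagent, wash from where it was at the start of the episode above 0.02 m or angle between any of jar, dish, cylinder, spare, spatula, reagent, wash's own z axis and vertical above 0.3 rad).
It also fails if it takes over 54 s, if anything falls off the work surface, if the arm or the gripper's body presses on something with over 40 N, if the wrist force passes 120 N, or if a joint passes its speed limit or range.

## Working session

There is one attempt and no reset: what is moved stays moved. The work goes in short steps, each a Python script; the robot and the scene stay as the last script left them, time stands still between calls to the robot, and variables do not carry over. Pictures are saved under pics/ and viewed, at most 10 in all, crops included, and the job is handed in when it is done.

```bash
mkdir -p pics
python3 - <<'E'
from workcell import bot
import cv2,json
for n in("scene","side"):
    c=bot.read_camera(n); cv2.imwrite(f"pics/{n}0.png",c["pixels"]); print(n,c["fx"],c["cx"],c["cy"],c["R"],c["t"])
print(bot.current_clock(),bot.current_tool_rot())
E
```

```text
scene 487.8596234159297 322.7791413980657 199.0492426583568 [[-0.84926703  0.52776738 -0.01439132]
 [ 0.45793973  0.7227896  -0.5175581 ]
 [-0.26274838 -0.44613539 -0.85552703]] [ 0.47019521 -0.18912084  1.61870898]
side 364.09839198285835 317.77699426857913 198.90851045353457 [[ 0.85754981 -0.51418801  0.01479905]
 [-0.38867713 -0.66653465 -0.63613022]
 [ 0.33695461  0.5397613  -0.77143978]] [-0.48190538  0.2232096   1.22419047]
0.1 [-2.22042760e+00 -2.22048808e+00  1.44092261e-03]
```

View pics/scene0.png

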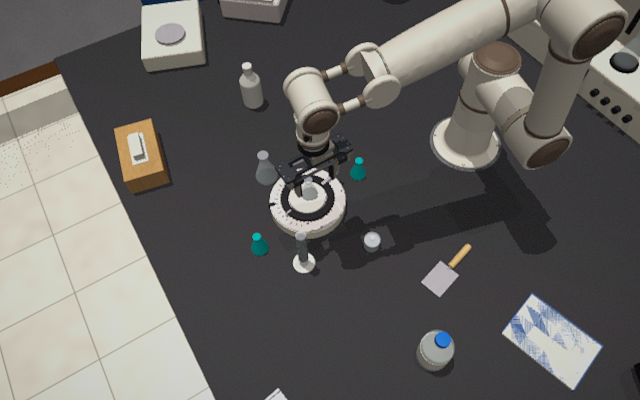

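View pics/side0.png

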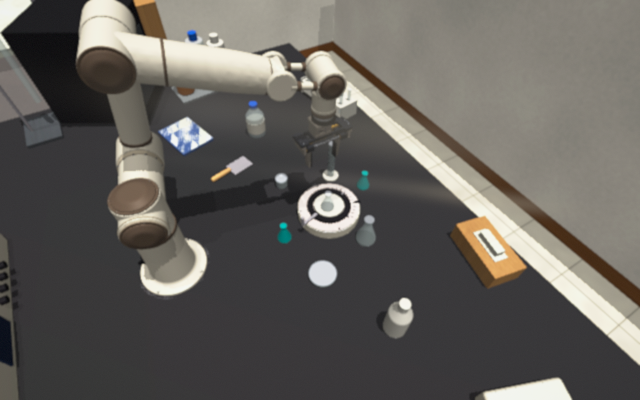

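The scene view shows the unit at about (308,200), partly hidden by the gripper. In the side view it is clear at (329,210). A turquoise flask stands near the lever side, at (285,232) in the side view.

```bash
cat > h.py <<'E'
import numpy as np
def ray(c,u,v,z):
    d=c["R"].T@np.array([(u-c["cx"])/c["fx"],(v-c["cy"])/c["fy"],1]); o=-c["R"].T@c["t"]
    return o+d*(z-o[2])/d[2]
def proj(c,X):
    p=c["R"]@np.array(X)+c["t"]; return c["fx"]*p[0]/p[2]+c["cx"],c["fy"]*p[1]/p[2]+c["cy"]
E
python3 - <<'E'
from workcell import bot
import cv2
from h import *
s=bot.read_camera("side"); w=bot.read_camera("wrist")
for n,u,v,z in [("unit",329,205,.05),("turq1",285,238,0),("turq2",364,187,0),("jar",281,189,0),("dish",322,273,0),("cyl",330,178,0),("spare",366,242,0)]: print(n,ray(s,u,v,z).round(3))
cv2.imwrite("pics/side1.png",cv2.resize(s["pixels"][150:300,250:400],None,fx=4,fy=4,interpolation=cv2.INTER_CUBIC))
cv2.imwrite("pics/wrist1.png",w["pixels"]); print(w["fx"],w["cx"],w["cy"],w["R"],w["t"])
E
```

```text
unit [ 0.564 -0.075  0.05 ]
turq1 [ 0.371 -0.091  0.   ]
turq2 [ 0.757 -0.035  0.   ]
jar [0.465 0.123 0.   ]
dish [ 0.413 -0.276  0.   ]
cyl [0.665 0.075 0.   ]
spare [ 0.611 -0.251  0.   ]
308.3595449094451 313.59977538395856 202.6502144845241 [[ 9.99999127e-01 -3.11587313e-04 -1.28402358e-03]
 [ 7.44957629e-05 -9.56954900e-01  2.90236652e-01]
 [-1.31918671e-03 -2.90236494e-01 -9.56954041e-01]] [-0.57341546 -0.03160388  0.39300028]
```

View pics/side1.png

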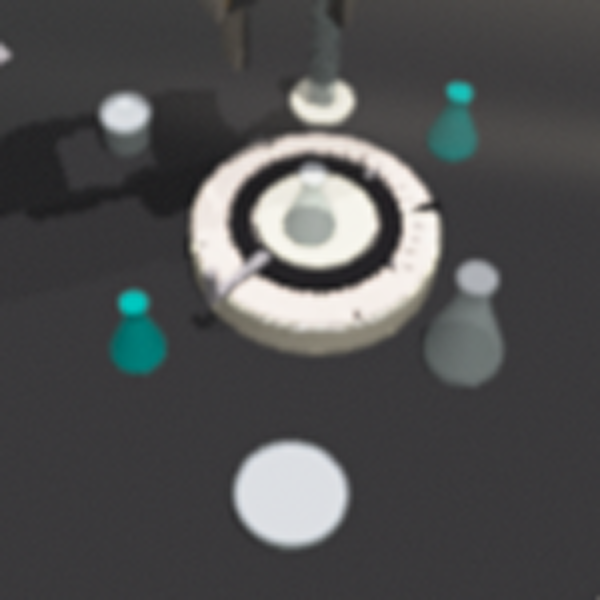

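View pics/wrist1.png

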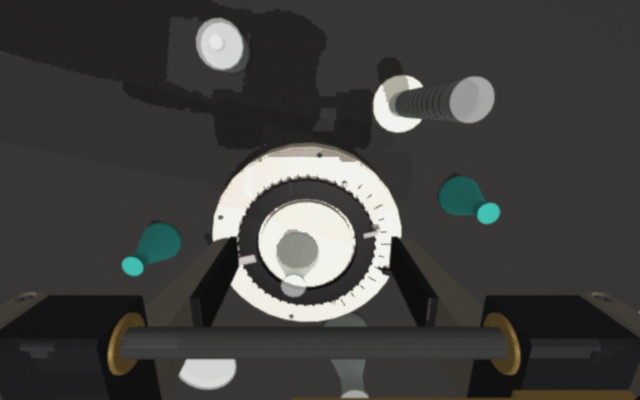

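The wrist view shows the pointer at (372,234) and the lever at (246,260). The clip, near (388,268), is partly hidden by a finger. I'll close the gripper and look from better overhead.

Run:
```python
from workcell import bot
import cv2
from h import *
bot.set_gripper(0.0)
bot.goto([0.555,-0.125,0.27],bot.current_tool_rot())
w=bot.read_camera("wrist"); np.save("w2.npy",w,allow_pickle=True)
cv2.imwrite("pics/wrist2raw.png",w["pixels"])
u,v=[int(a) for a in proj(w,[.564,-.075,.05])]; print(u,v,bot.current_clock(),bot.current_ee_pos())
y0=max(0,v-150);x0=max(0,u-150); print(x0,y0)
cv2.imwrite("pics/wrist2.png",cv2.resize(w["pixels"][y0:y0+300,x0:x0+350],None,fx=2,fy=2,interpolation=cv2.INTER_CUBIC))
```

```text
321 138 2.2083 [ 0.55477384 -0.12346207  0.26882765]
171 0
```

View pics/wrist2.png

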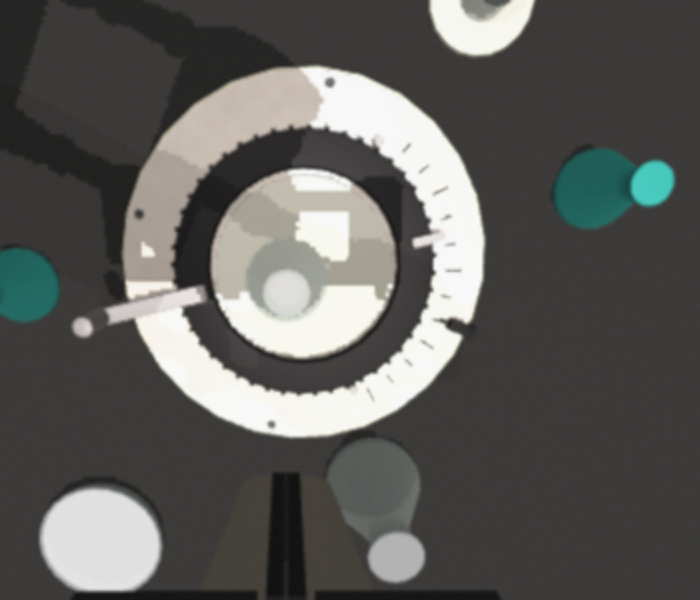

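The post top is at crop (83,327), the pointer tip at (445,236) and the clip at (443–472, 320–330). The yellowish stage centre is near (304,263).

Run:
```python
import cv2
from h import *
w=np.load("w2.npy",allow_pickle=True).item(); im=w["pixels"]
m=(im.min(2)>95).astype(np.uint8); m=cv2.morphologyEx(m,cv2.MORPH_OPEN,np.ones((3,3)))
n,l,st,ce=cv2.connectedComponentsWithStats(m)
P=[ray(w,171+a/2,b/2,.043)[:2] for a,b in [(304,437),(484,250),(124,250),(180,120),(430,120),(430,388),(160,370)]]
def circ(P):
    P=np.array(P); s=np.linalg.lstsq(np.c_[2*P,np.ones(len(P))],(P**2).sum(1),rcond=None)[0]; return s[:2],np.sqrt(s[2]+s[:2]@s[:2])
for i in range(1,n):
    if st[i][4]>2000: 
        c=cv2.findContours((l==i).astype(np.uint8),cv2.RETR_EXTERNAL,cv2.CHAIN_APPROX_NONE)[0][0][:,0]
        h=cv2.convexHull(c)[:,0]
        for z in(.043,.053): print(st[i],z,*circ([ray(w,a,b,z)[:2] for a,b in h]))
c1,r1=circ(P); print("hand",c1,r1)
r=lambda a,b,z: ray(w,171+a/2,b/2,z)[:2]
c=c1
for n,a,b,z in[("post",83,327,.092),("ptr",445,236,.048),("clipnose",446,320,.048),("clip mid",457,326,.05)]:
    d=r(a,b,z)-c; print(n,r(a,b,z),np.hypot(*d),np.arctan2(d[1],d[0]))
```

```text
[  224    33   190   186 13311] 0.043 [ 0.56234941 -0.07050603] 0.11543455451501183
[  224    33   190   186 13311] 0.053 [ 0.56214409 -0.06975942] 0.11252785393044429
[ 276   84   93   96 6952] 0.043 [ 0.56492796 -0.06969428] 0.058483128292011625
[ 276   84   93   96 6952] 0.053 [ 0.56465771 -0.06896811] 0.05701049348254946
[ 190  243   62   53 2628] 0.043 [ 0.42024392 -0.26428448] 0.04435933712322477
[ 190  243   62   53 2628] 0.053 [ 0.42361689 -0.25865843] 0.043242346533286215
hand [ 0.56573473 -0.07142535] 0.11361568960426385
post [ 0.43917261 -0.09950438] 0.1296395101821073 -2.923269222301837
ptr [ 0.65204769 -0.05094637] 0.08870915971008639 0.23295661374421375
clipnose [ 0.65651289 -0.10260822] 0.09598460841321707 -0.33087804761960177
clip mid [ 0.66327238 -0.10612581] 0.10352639651910887 -0.3418012383020178
```

The measurements agree: the post radius comes out at 129.6 mm (130 given) and the pointer tip at 88.7 mm (88 given). The unit centre is (0.5655,-0.0705), with lever φ≈0.225 and clip φ≈-0.335. Next I push left along an arc, watching the force.

```bash
cat >> h.py <<'E'
from scipy.spatial.transform import Rotation as Ro
C=np.array([.5655,-.0705]); R0=Ro.from_rotvec(np.array([1,1,0])*np.pi/2**.5)
def pose(phi,z=.064,r=.128):
    return [C[0]-r*np.cos(phi),C[1]-r*np.sin(phi),z],(Ro.from_euler('z',phi)*R0).as_rotvec()
def tang(f,phi): return f[:2]@np.array([np.sin(phi),-np.cos(phi)])  # + = along growing -phi direction
E
cat > push.py <<'E'
from workcell import bot
from h import *
import sys
def push(phi,end,dphi,limit,v=.04):
    f0=bot.current_contact_force()
    s=np.sign(end-phi); fs=[]
    while s*(end-phi)>1e-4:
        phi=phi+s*min(dphi,abs(end-phi)); p,o=pose(phi); bot.line_to(p,o,v)
        f=np.linalg.norm((bot.current_contact_force()-f0)[:2]); fs.append(round(float(f),1))
        if f>limit: break
    print("phi",phi,"forces",fs,"t",bot.current_clock(),bot.current_ee_pos()); return phi
E
python3 - <<'E'
from push import *
p,o=pose(.525,.14); bot.goto(p,o)
p,o=pose(.525); bot.line_to(p,o,.1)
print(bot.current_clock())
a=push(.525,-.6,.04,8)
E
```

```text
3.8167
phi -0.6 forces [2.1, 0.5, 1.6, 0.9, 0.5, 2.1, 1.3, 1.2, 0.7, 1.2, 1.4, 1.5, 1.1, 1.0, 1.3, 1.1, 1.3, 0.8, 0.6, 1.6, 1.2, 1.7, 0.9, 1.2, 1.9, 0.6, 1.5, 0.5, 2.5] t 11.7667 [0.45976475 0.00161186 0.06399771]
```

Run:
```python
from push import *
import cv2
a=push(-.6,-1.3,.02,6,.03)
bot.hold(.3); print(bot.current_contact_force())
s=bot.read_camera("side"); w=bot.read_camera("wrist")
cv2.imwrite("pics/s3.png",np.hstack([cv2.resize(s["pixels"][150:260,270:390],(400,367),interpolation=cv2.INTER_CUBIC),cv2.resize(w["pixels"],(400,367))]))
```

```text
phi -0.9600000000000003 forces [1.5, 2.5, 2.0, 1.3, 2.0, 1.9, 2.5, 1.8, 1.2, 1.9, 1.0, 1.7, 1.9, 1.0, 1.4, 1.6, 1.9, 6.8] t 16.2667 [0.4905099  0.0334648  0.06389191]
[-7.0404058  -4.53684305  4.20857101]
```

View pics/s3.png

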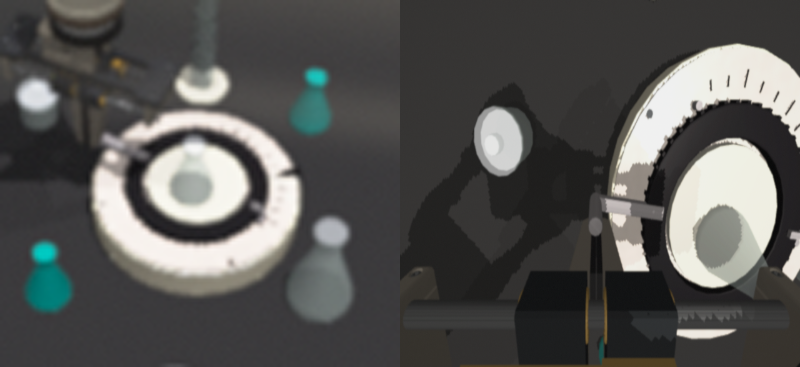

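The lever has hit its stop: a firm 7 N, with tool φ at -0.96. That puts the lever at about -1.08 and the unit's yaw at about -0.08, which agrees with the ticks. The side view shows the pointer past the clip. Now I go round to the other side and push back, stopping short for a look.

Run:
```python
from push import *
import cv2
for ph,z in[(-.9,.064),(-.9,.125),(-1.4,.125),(-1.4,.064)]:
    p,o=pose(ph,z); bot.line_to(p,o,.12)
print(bot.current_clock())
a=push(-1.4,-.56,.04,8)
p,o=pose(a-.06); bot.line_to(p,o,.05)
p,o=pose(a-.06,.125); bot.line_to(p,o,.12)
bot.goto([.555,-.125,.27],R0.as_rotvec())
w=bot.read_camera("wrist"); np.save("w4.npy",w,allow_pickle=True)
cv2.imwrite("pics/w4.png",cv2.resize(w["pixels"][0:240,171:491],None,fx=2.5,fy=2.5,interpolation=cv2.INTER_CUBIC)); print(bot.current_clock())
```

```text
18.9083
phi -0.56 forces [1.1, 1.0, 1.8, 1.9, 1.1, 1.7, 1.2, 0.8, 0.8, 1.4, 0.5, 1.5, 0.5, 0.8, 1.5, 1.0, 0.7, 1.0, 0.5, 1.2, 1.5] t 24.6833 [ 0.45708803 -0.00252663  0.06402858]
26.5583
```

View pics/w4.png

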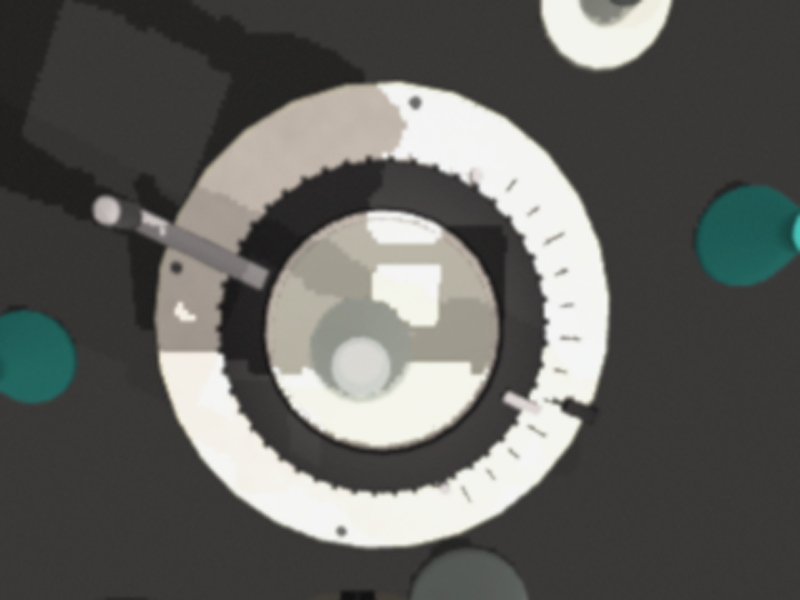

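The pointer tip is at (540,408) and the clip runs from (563,404) to (596,413), so there is a small angle left.

Run:
```python
from h import *
w=np.load("w4.npy",allow_pickle=True).item()
for n,a,b,z in[("post",106,210,.092),("tip",540,408,.048),("ptr base",507,396,.05),("clip nose",563,404,.05),("clip mid",579,409,.05),("clip end",596,413,.05)]:
    d=ray(w,171+a/2.5,b/2.5,z)[:2]-C; print(n,np.hypot(*d).round(4),np.arctan2(d[1],d[0]).round(3))
```

```text
post 0.1305 2.702
tip 0.0883 -0.419
ptr base 0.0697 -0.437
clip nose 0.0977 -0.351
clip mid 0.1063 -0.346
clip end 0.1153 -0.337
```

Run:
```python
from push import *
import cv2
for ph,z in[(-.64,.125),(-.64,.064)]:
    p,o=pose(ph,z); (bot.goto if z>.1 else lambda p,o:bot.line_to(p,o,.1))(p,o)
a=push(-.64,-.468,.03,8,.03); bot.hold(.3)
p,o=pose(a-.06); bot.line_to(p,o,.05)
p,o=pose(a-.06,.125); bot.line_to(p,o,.12)
bot.goto([.555,-.125,.27],R0.as_rotvec())
w=bot.read_camera("wrist"); np.save("w5.npy",w,allow_pickle=True)
cv2.imwrite("pics/w5.png",cv2.resize(w["pixels"][0:240,171:491],None,fx=2.5,fy=2.5,interpolation=cv2.INTER_CUBIC)); print(bot.current_clock())
```

```text
phi -0.468 forces [0.6, 0.2, 0.3, 1.1, 1.0, 0.9] t 29.8083 [ 0.45126804 -0.01279162  0.06400107]
31.975
```

View pics/w5.png

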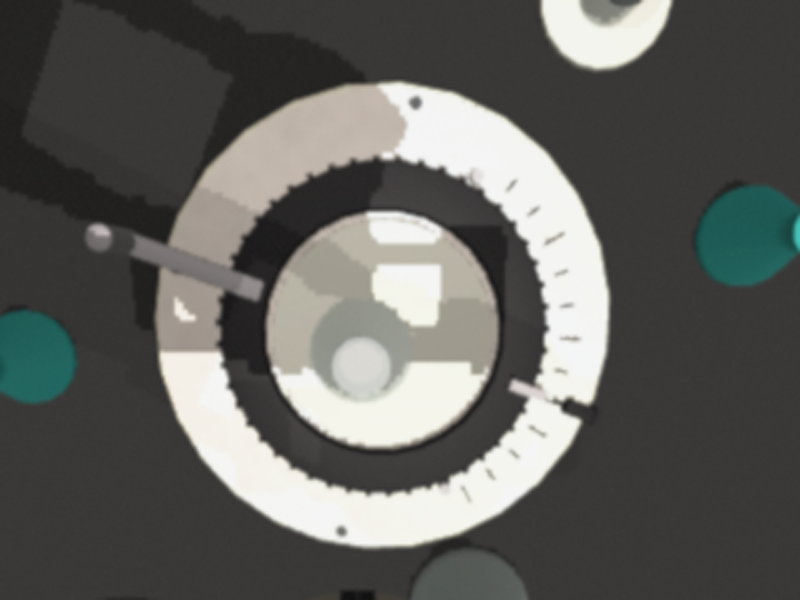

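The pointer (512,385)→(546,397) now runs straight into the clip (563,404)→(596,413). The flask is unmoved and the arm is clear of everything.

```bash
python3 -c "
from workcell import bot
print(bot.job_done())"
```

```text
the job is handed in; nothing more can be done
None
```

I pushed the lever left to its zero stop, then back right until the pointer lined up with the clip by eye in the last wrist image, and handed the job in at about 32 s; the highest push force I read was about 8 N, the flask looks unmoved, and no verdict came back.

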